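Open the tray rest's prop leg and set the paint tray on it

ROBOT

A 7-joint arm with a two-finger parallel gripper is mounted at the origin on the work surface. World frame = base frame: x ahead of the robot, y to its left, z up, the work surface at z = 0. Lengths are in m, angles in rad, forces in N, time in s.
With the tool pointing down it reaches from about 0.425 to 0.875 m from the base axis. Payload 4.7 kg.
Tool frame: the origin (TCP) lies at the very end of the fingers, on their centre line; the grasp point (between the pads) lies env.grip_depth behind it (env.grip_depth is the distance from the TCP to the grasp point, in m); z points along the fingers, y is the line along which they close (so a half turn about z gives the same grasp; the last joint's range is limited). The gripper opens to 85 mm and grips with 20 to 120 N. Pads are 22 mm wide; open, the fingers measure 114 mm over their backs; the gripper's body (76 mm by 85 mm) begins 54 mm behind the grasp point. The pads swing forward as they close: fully open they stand 13 mm farther back than shut.
Start: joints at [1.28, 0.321, -0.07, 1.45, 0.023, 1.371, -0.057], TCP at [0.195, -0.62, 0.231] pointing down, gripper open.
Joint ranges: [-2.86, 2.86], [-0.3, 2.09], [-1.38, 1.24], [0.06, 2.45], [-1.56, 4.7], [0.09, 2.05], [-2.69, 2.69]. Speed limits (rad/s): [2.57, 2.57, 3.14, 3.14, 3.14, 3.14, 3.14].

INTERFACE

Orientations are given as a rotation vector (axis times angle).
In Python, from bench import readout, imaging, order, env gives the robot as it stands.
- The arm moves only by the tool carry_out, never from a script. Its argument "steps" is a list that holds one entry, the list of rows, each a list of 6 numbers: the shift along the tool's x, y, z in cm, then the turn, a rotation vector about the tool's x, y, z in degrees. In form: [[[dx, dy, dz, wx, wy, wz], ...]]. A call has 1 to 10 rows; each row is the pose to reach, as a shift and turn from the pose commanded when the call began, along the tool's axes at that moment; what a row does not reach only later rows make up. A row lasts 1/8 s, in which the tool goes at most 62.5 mm and 10.7 degrees, less where a joint would pass 70% of its speed; a pose out of reach is approached as far as the arm can. A call with a gripper value outside its range is refused whole. "gripper" is the opening, from 0 (shut) to 1 (fully open), set as the call begins (left out, the last holds). The fingers move at their own pace and stop on an object; "grip_force" is the grip in N (left out, the last holds). Time passes only in rows, so rows that repeat a pose let the fingers close. It gives the time, the measured TCP pose, the force, the opening and the grip force at its end, in the units of the state.
- readout.state(): the state, without advancing time (a new reading comes with each control period).
- imaging.read_camera(name): name is "scene" or "top" or "wrist"; returns the picture (480x640x3 uint8, red, green, blue); there is no depth.
- imaging.camera_params(name): a dict with "K" (3x3 intrinsics, pixels), "xyz" and "attitude" of the camera in the world; the wrist camera has in their place "hand_eye" (4x4, takes a point from camera to tool coordinates, whose origin is the TCP and whose axes are the flange's). Camera axes: x right, y down, z forward; pixel columns grow to the right and rows downward; lengths in m; the calibration is good to about 2 mm. A picture is of the moment at which its call begins: read the wrist's pose just before it. camera_params takes no time and is no camera call.
- order.close_job(): hands the job in; it is judged then, once.
The state is a dict: "t": time; "joints": joint angles; "joint_velocities": joint speeds; "joint_efforts": joint torques, N m; "eef_pos": TCP position; "tool_rot": TCP orientation; "wrist_force": force on the tool from outside, world axes, zero at the start; "ft_torque": the same for the moment, N m; "finger_gap": opening from 0.0 (shut) to 1.0 (fully open); "gripper_force": force on a finger pad.
Only numpy, scipy, OpenCV 4.12 (cv2) and the standard library are available. Lean on these libraries where they do the work, as an engineer would, in place of code of your own. Each camera call takes 0.05 s, during which the arm holds its last target. There are 200 camera calls.

TASK

Push the folding tray rest's prop leg out until it presses firmly, but not hard, against the rubber-tipped stop screw. Then lift the paint tray by its bar and set it down gently and level on the rest, lying on both the leg and the back board, with the leg still against its stop. Leave the other things on the table as they are.

Things in the scene. Friction and masses are not known exactly. Their poses are not given: they have to be found in the camera images.
- rest: Folding tray rest of plywood, fixed. Origin: on the table under the leg's vertical hinge axis; z up. Base plate 12 mm thick, own x -160 to +45 mm, y -150 to +150 mm. On it stands a back board: own x +12 to +30 mm, y -150 to +150 mm, top 100 mm above the table. The leg hinges at the middle of the board's -x side; the tray goes on the -x side, over leg and board.
- leg (a joint): Angle (rad) of the prop leg. 0 = folded along the rest's +y, beside the board; it grows as the leg swings away from the board (counter-clockwise from above): leg direction in the rest's frame = (-sin q, cos q). Starts at 0.65 to 0.95; meets the stop somewhere between 1.2 and 1.85. The hinge is stiff (0.22 N m, 2 N at 110 mm) and stays where it is left.
- leg_tip (a point): Middle of the top edge at the leg's free end, 150 mm from the hinge axis. The leg is an upright plywood panel 18 mm thick and 150 mm long from the hinge axis, lower edge 14 mm and top edge 100 mm above the table, level with the board's top. It is pushed on the face that looks to the board, best 90 to 140 mm from the axis.
- leg_face (a point): Point on the leg's other face, the one that meets the stop: 115 mm from the hinge axis, 40 mm above the table, 9 mm from the leg's middle plane. Its x axis points square out of the leg towards the board's side (the pushing face), its y axis along the leg to the free end. The stop screw's rubber ball strikes close to this point.
- stop: Dark wooden stop block fixed on the base plate. Origin: on the hinge axis, 12 mm above the table; the block is at own x -68 to -44 mm, y +100 to +130 mm, z 0 to +46 mm. From its +x face a screw with a 14 mm rubber ball end sticks out to the leg by 6 to 34 mm; how far is not reported. The leg seats when pressed on it with 4 N or more; over 18 N bends the screw.
- tray: Loose plywood paint tray, 150 mm (own x) by 200 mm (own y), walls 30 mm high, 6 mm thick, with a carrying bar along its y over the middle and tubes lying in it; 0.27 to 0.53 kg, balanced at its middle. Origin: centre of its underside, z up. Starts on the table; on the rest its underside is 100 mm above the table. Lower it on at 15 mm/s or less.
- tray_bar (a point): Middle of the tray's carrying bar, 69 mm above the tray's underside. The bar is 14 mm wide (tray's x), 18 mm high (60 to 78 mm above the underside) and free for grasping for 160 mm along the tray's y.
- brush_jar: Bystander, to be left alone: brush jar, 75 mm across, 100 mm high with brushes to 230 mm. Origin: centre of its underside.
- medium_bottle: Bystander, to be left alone: brown bottle, 56 mm across, 130 mm high. Origin: centre of its underside.
- gesso_jar: Bystander, to be left alone: white jar, 66 mm across, 75 mm high. Origin: centre of its underside.
- water_cup: Bystander, to be left alone: mug, 72 mm across, 80 mm high. Origin: centre of its underside.
- palette_knife: Bystander, to be left alone: palette knife, 200 mm long, 20 mm wide, 14 mm high, lying flat. Origin: its middle, on the table.
- pan_box: Bystander, to be left alone: flat tin box, 70 x 130 x 22 mm. Origin: centre of its underside.
- ink_bottle: Bystander, to be left alone: ink jar, 40 mm across, 50 mm high. Origin: centre of its underside.
Mind the look-alikes: they are no part of the job. Leave any red look-alike of the tray alone.

How it is judged:
By the outcome, as a careful person would: the job done as asked, in the order asked, and still so for the second after the job is handed in, with the robot touching nothing.
It also fails if it takes over 72 s, if anything falls off the work surface, if the arm or the gripper's body presses on something with over 40 N, if the wrist force passes 120 N, or if a joint passes its speed limit or range.

## Working session

There is one attempt and no reset: what is moved stays moved. The work goes in short steps, Python scripts to look and compute and a tool call to move; the robot and the scene stay as the last step left them, time stands still between calls to the robot, and variables do not carry over. Pictures are saved under pics/ and viewed, at most 10 in all, crops included, and the job is handed in when it is done.

Besides the shell and the picture viewer there is one more tool, called after "Call:" by a JSON object that holds its "fn" and its "kwargs". carry_out: Moves the arm, as the interface text tells. Its arguments: {"type":"object","properties":{"steps":{"type":"array"},"gripper":{"type":"number"},"grip_force":{"type":"number"}},"required":["steps"]}

```bash
ls; mkdir -p pics
python3 - <<'E'
from bench import readout, imaging, order, env
import cv2
print(readout.state(), env.grip_depth)
for n in ("scene","top"):
    im=imaging.read_camera(n); cv2.imwrite(f"pics/{n}0.png",im[:,:,::-1])
for n in ("scene","top","wrist"): print(n,imaging.camera_params(n))
E
```

```text
pics
{'t': 0.0, 'joints': array([ 1.28007613,  0.32180914, -0.0700549 ,  1.45169895,  0.02259935,
        1.3707927 , -0.0568889 ]), 'joint_velocities': array([ 0.00187068, -0.00017972,  0.00019973,  0.00020872,  0.00205108,
       -0.00162023,  0.00215934]), 'joint_efforts': array([ 3.29818968e-04, -4.93584967e+01, -3.82272117e-01, -3.14334691e+01,
        1.29074795e-02,  1.12961818e-02,  1.35365127e-06]), 'eef_pos': array([ 0.1948502 , -0.61953424,  0.23022025]), 'tool_rot': array([-3.10331389e+00, -4.76694814e-01,  6.25664279e-04]), 'wrist_force': array([-0.54221094,  0.30125861, -0.82791068]), 'ft_torque': array([-0.01436353,  0.00067983,  0.02959677]), 'gripper_force': 0.0, 'finger_gap': 0.9975609436049332} 0.0187
scene {'K': array([[608.42336306,   0.        , 327.77691324],
       [  0.        , 608.42336306, 245.20149774],
       [  0.        ,   0.        ,   1.        ]]), 'xyz': array([ 1.07921259, -0.41091485,  1.08978733]), 'attitude': array([-2.26891803, -1.19604428,  0.38503755])}
top {'K': array([[547.42392101,   0.        , 327.62210066],
       [  0.        , 547.42392101, 231.44875004],
       [  0.        ,   0.        ,   1.        ]]), 'xyz': array([ 0.18680009, -0.0079917 ,  1.50870471]), 'attitude': array([-2.10505095,  2.12136201, -0.20859946])}
wrist {'K': array([[427.18874205,   0.        , 318.13476107],
       [  0.        , 427.18874205, 236.8689637 ],
       [  0.        ,   0.        ,   1.        ]]), 'hand_eye': array([[ 6.83032454e-04, -9.46536231e-01, -3.22596803e-01,
         8.35347912e-02],
       [ 9.99999330e-01,  9.47927524e-04, -6.64035560e-04,
        -8.80749775e-04],
       [ 9.34332105e-04, -3.22596133e-01,  9.46536244e-01,
        -1.41854082e-01],
       [ 0.00000000e+00,  0.00000000e+00,  0.00000000e+00,
         1.00000000e+00]])}
```

View pics/top0.png

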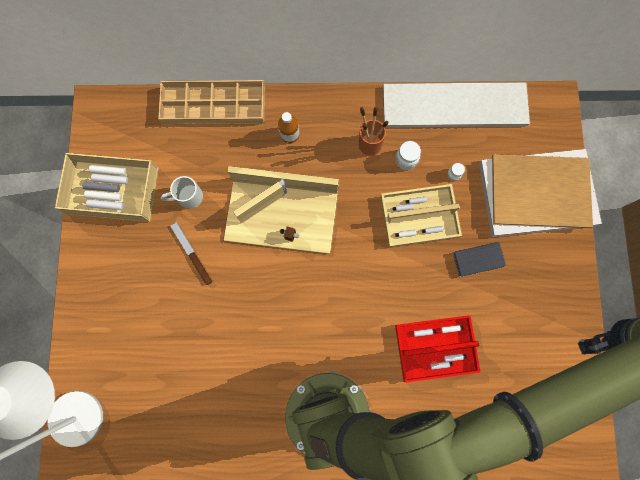

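View pics/scene0.png

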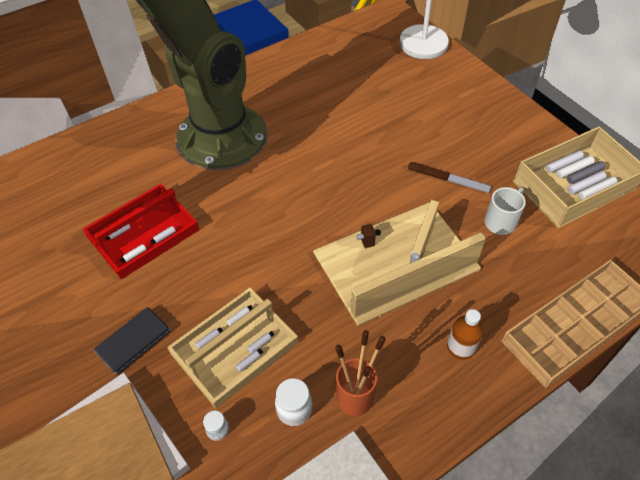

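Possible trays (top view): plywood tray with a bar (421,215), red look-alike (438,348), box without a bar (107,187) and compartment box (212,101). I choose the first. The rest is at (282,212), with its board on the far side and the stop block at (289,234). Next, a close crop.

Run:
```python
import cv2
im=cv2.imread("pics/top0.png")
cv2.imwrite("pics/crop1.png",cv2.resize(im[160:260,212:472],None,fx=3,fy=3,interpolation=cv2.INTER_CUBIC))
im=cv2.imread("pics/scene0.png")
cv2.imwrite("pics/crop2.png",cv2.resize(im[190:410,160:490],None,fx=2.4,fy=2.4,interpolation=cv2.INTER_CUBIC))
```

```text
(no output)
```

View pics/crop1.png

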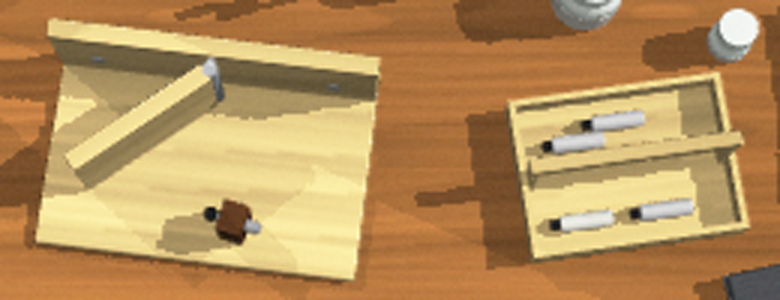

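View pics/crop2.png

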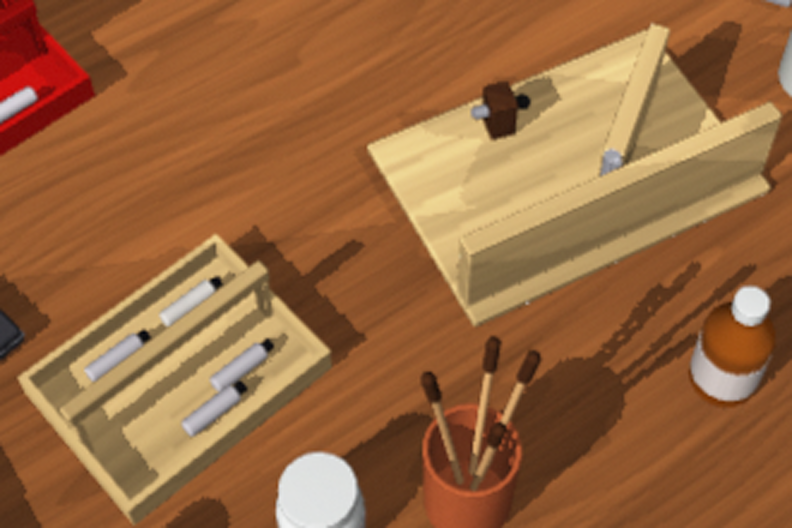

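The crop confirms it: light plywood tray with a bar (crop1 635,157). The leg tip is at (72,165), the stop ball at (211,214) and the hinge at (213,75).

```bash
cat > h.py <<'E'
import numpy as np
from scipy.spatial.transform import Rotation as R
from scipy.optimize import least_squares
from bench import readout, imaging, order, env
def cam(n,st=None):
    p=imaging.camera_params(n); K=p["K"]
    if n!="wrist": return K,R.from_rotvec(p["attitude"]).as_matrix(),np.array(p["xyz"])
    Rt=R.from_rotvec(st["tool_rot"]).as_matrix(); H=p["hand_eye"]
    return K,Rt@H[:3,:3],st["eef_pos"]+Rt@H[:3,3]
def ray(c,uv,z):
    K,Rm,t=c; d=Rm@np.linalg.solve(K,[uv[0],uv[1],1]); return t+d*(z-t[2])/d[2]
def proj(c,P):
    K,Rm,t=c; q=(np.atleast_2d(P)-t)@Rm@K.T; return q[:,:2]/q[:,2:]
def fit(obs,x0):
    # obs: (cam, uv, local xyz) ; pose x,y,yaw
    def loc(p,l):
        c,s=np.cos(p[2]),np.sin(p[2]); return [p[0]+c*l[0]-s*l[1],p[1]+s*l[0]+c*l[1],l[2]]
    f=lambda p:np.concatenate([(proj(c,loc(p,l))[0]-uv) for c,uv,l in obs])
    r=least_squares(f,x0,loss="soft_l1"); return r.x,r.fun.reshape(-1,2)
E
python3 - <<'E'
from h import *
T=cam("top");S=cam("scene")
t=lambda u,v:np.array([212+(u-1)/3,160+(v-1)/3]); s=lambda u,v:np.array([160+(u-.7)/2.4,190+(v-.7)/2.4])
rest=[(T,t(38,242),(-.16,.15,.012)),(T,t(355,279),(-.16,-.15,.012)),(T,t(48,20),(.03,.15,.1)),(T,t(380,60),(.03,-.15,.1)),
(S,s(368,148),(-.16,-.15,.012)),(S,s(478,322),(.045,-.15,.012)),(S,s(465,256),(.03,-.15,.1)),(S,s(779,112),(.03,.15,.1)),(S,s(770,183),(.045,.15,.012))]
tray=[(T,t(508,101),(.075,.1,.03)),(T,t(718,74),(.075,-.1,.03)),(T,t(748,228),(-.075,-.1,.03)),(T,t(533,258),(-.075,.1,.03)),
(S,s(217,237),(-.075,.1,.03)),(S,s(330,350),(.075,.1,.03)),(S,s(135,515),(.075,-.1,.03)),(S,s(20,378),(-.075,-.1,.03))]
for o in(rest,tray):
    p,r=fit(o,[.5,0,0]);print(p.round(4),r.round(1).tolist())
print("leg tip",ray(T,t(72,165),.1),ray(S,s(658,29),.1)); print("ball",ray(T,t(211,214),.045),ray(S,s(524,102),.045))
print("block", [ray(T,t(*a),.058).round(4) for a in((226,199),(252,208),(243,243),(216,232))])
print("bar",ray(T,t(635,157),.078))
E
```

```text
[ 0.6084  0.1194 -0.1182] [[-0.5, 0.9], [1.0, 0.3], [0.4, 0.0], [0.4, -1.6], [-1.4, -1.5], [-1.0, 0.4], [2.4, -0.6], [1.2, 0.1], [0.4, 0.2]]
[ 0.5372 -0.2606  0.1416] [[-0.3, -0.3], [0.0, -1.6], [0.6, -1.1], [0.5, -0.4], [-0.0, -1.6], [1.0, 0.0], [-1.5, -1.5], [-0.2, -0.1]]
leg tip [0.5219726  0.24067795 0.1       ] [0.52698626 0.23786019 0.1       ]
ball [0.48816316 0.12252714 0.045     ] [0.49355649 0.12019435 0.045     ]
block [array([0.4992, 0.1079, 0.058 ]), array([0.4907, 0.0844, 0.058 ]), array([0.4586, 0.0923, 0.058 ]), array([0.4689, 0.1167, 0.058 ])]
bar [ 0.53029213 -0.25948331  0.078     ]
```

```bash
cat >> h.py <<'E'
def rows(targets,cur):
    """targets: (x,y,z,psi), tool down; cur: same, commanded; prints rows"""
    x,y,z,p=cur
    for X,Y,Z,P in targets:
        dx,dy=X-x,Y-y
        print([round(100*(dx*np.cos(p)+dy*np.sin(p)),2),round(100*(dx*np.sin(p)-dy*np.cos(p)),2),round(100*(z-Z),2),0,0,round(np.degrees(p-P),1)])
def cur():
    s=readout.state(); m=R.from_rotvec(s["tool_rot"]).as_matrix()
    return [*s["eef_pos"],np.arctan2(m[1,0],m[0,0])]
HX=np.array([.6084,.1194])
def push(th,r=.115,d=.02,z=.05):
    u=np.array([np.cos(th),np.sin(th)]);tn=np.array([-u[1],u[0]])
    p=HX+r*u-d*tn
    return (*p,z,th-np.pi/2)
E
python3 - <<'E'
from h import *
c=cur();print(np.round(c,4))
h=push(2.182,d=.05,z=.2);print(np.round(h,3))
rows([(.45,-.3,.23,.4),h],c)
print(ray(cam("top"),(185,190),.08))
E
```

```text
[ 0.1949 -0.6196  0.2303  0.3049]
[0.583 0.242 0.2   0.611]
[np.float64(33.93), np.float64(-22.83), np.float64(0.03), 0, 0, np.float64(-5.5)]
[np.float64(62.92), np.float64(-70.55), np.float64(3.03), 0, 0, np.float64(-17.6)]
[0.59656245 0.38344748 0.08      ]
```

Call:
{"fn": "carry_out", "kwargs": {"steps": [[[33.9, -22.8, 0, 0, 0, -5], [33.9, -22.8, 0, 0, 0, -5], [33.9, -22.8, 0, 0, 0, -5], [33.9, -22.8, 0, 0, 0, -5], [33.9, -22.8, 0, 0, 0, -5], [33.9, -22.8, 0, 0, 0, -5], [62.9, -70.5, 3, 0, 0, -17.5], [62.9, -70.5, 3, 0, 0, -17.5], [62.9, -70.5, 3, 0, 0, -17.5], [62.9, -70.5, 3, 0, 0, -17.5]]], "gripper": 0}}

```text
t: 1.35
eef_pos: [0.4945, -0.0842, 0.2183]
tool_rot: [2.996, 0.943, -0.0]
wrist_force: [-0.0, -0.1, 0.2]
finger_gap: -0.0
gripper_force: 0.0
```

Run:
```python
from h import *
c=cur();print(np.round(c,4),readout.state()["t"])
rows([push(2.182,d=.05,z=.2)],c)
```

```text
[ 0.4945 -0.0842  0.2183  0.61  ] 1.35
[np.float64(25.98), np.float64(-21.67), np.float64(1.83), 0, 0, np.float64(-0.1)]
```

Call:
{"fn": "carry_out", "kwargs": {"steps": [[[26, -21.7, 1.8, 0, 0, 0], [26, -21.7, 1.8, 0, 0, 0], [26, -21.7, 1.8, 0, 0, 0], [26, -21.7, 1.8, 0, 0, 0], [26, -21.7, 1.8, 0, 0, 0], [26, -21.7, 1.8, 0, 0, 0], [26, -21.7, 1.8, 0, 0, 0], [26, -21.7, 1.8, 0, 0, 0], [26, -21.7, 1.8, 0, 0, 0]]]}}

```text
t: 2.48
eef_pos: [0.5836, 0.2387, 0.2005]
tool_rot: [2.996, 0.939, -0.0]
wrist_force: [-0.4, -0.8, 0.1]
finger_gap: -0.006
gripper_force: 0.0
```

Run:
```python
from h import *
import cv2
st=readout.state(); im=imaging.read_camera("wrist"); c=cur();print(np.round(c,4),readout.state()["t"])
W=cam("wrist",st)
cv2.imwrite("pics/w1.png",im[:,:,::-1])
q=2.182;u=np.array([np.cos(q),np.sin(q)])
print("pred tip",proj(W,[*(HX+.15*u),.1]),"hinge",proj(W,[*HX,.1]),"ball",proj(W,[.491,.1215,.045]))
```

```text
[0.5836 0.2389 0.2007 0.6078] 2.525
pred tip [[259.72866687 310.38608722]] hinge [[495.38602479 309.78140735]] ball [[371.12108784 379.83422149]]
```

View pics/w1.png

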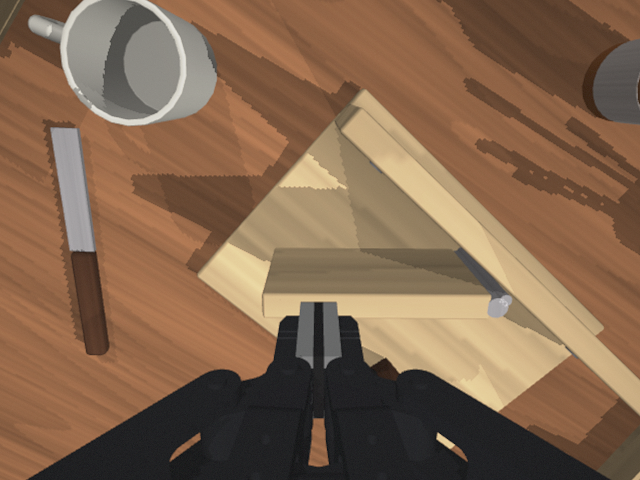

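The wrist view shows the leg tip at (263,305) and the hinge pin at (500,303), so the hinge is about 3–4 mm farther out than I had it. The space behind the leg is free for the finger. The mug and knife are clear.

```bash
sed -i 's/HX=.*/HX=np.array([.6115,.119])/' h.py
python3 - <<'E'
from h import *
c=cur()
rows([push(2.182,d=.05,z=.2),push(2.182,d=.05),push(2.182,d=.035)],c)
a=push(2.182,d=.035);print("arc")
rows([push(t,d=.022) for t in np.arange(2.25,2.951,.07)],a)
E
```

```text
[np.float64(0.4), np.float64(-0.08), np.float64(0.07), 0, 0, np.float64(-0.2)]
[np.float64(0.4), np.float64(-0.08), np.float64(15.07), 0, 0, np.float64(-0.2)]
[np.float64(-1.1), np.float64(-0.08), np.float64(15.07), 0, 0, np.float64(-0.2)]
arc
[np.float64(-2.09), np.float64(-0.12), 0.0, 0, 0, np.float64(-3.9)]
[np.float64(-2.9), np.float64(-0.19), 0.0, 0, 0, np.float64(-7.9)]
[np.float64(-3.72), np.float64(-0.21), 0.0, 0, 0, np.float64(-11.9)]
[np.float64(-4.54), np.float64(-0.16), 0.0, 0, 0, np.float64(-15.9)]
[np.float64(-5.35), np.float64(-0.06), 0.0, 0, 0, np.float64(-19.9)]
[np.float64(-6.16), np.float64(0.1), 0.0, 0, 0, np.float64(-23.9)]
[np.float64(-6.95), np.float64(0.31), 0.0, 0, 0, np.float64(-28.0)]
[np.float64(-7.72), np.float64(0.58), 0.0, 0, 0, np.float64(-32.0)]
[np.float64(-8.48), np.float64(0.9), 0.0, 0, 0, np.float64(-36.0)]
[np.float64(-9.21), np.float64(1.28), 0.0, 0, 0, np.float64(-40.0)]
[np.float64(-9.91), np.float64(1.7), 0.0, 0, 0, np.float64(-44.0)]
```

Call:
{"fn": "carry_out", "kwargs": {"steps": [[[0.4, 0, 5, 0, 0, 0], [0.4, 0, 10, 0, 0, 0], [0.4, 0, 15, 0, 0, 0], [0.4, 0, 15, 0, 0, 0], [0, 0, 15, 0, 0, 0], [-0.5, 0, 15, 0, 0, 0], [-1.1, 0, 15, 0, 0, 0], [-1.1, 0, 15, 0, 0, 0]]]}}

```text
t: 3.52
eef_pos: [0.5743, 0.234, 0.0515]
tool_rot: [2.996, 0.943, 0.002]
wrist_force: [-0.3, -0.2, -0.0]
finger_gap: -0.0
gripper_force: 0.0
```

Call:
{"fn": "carry_out", "kwargs": {"steps": [[[-0.7, 0, 0, 0, 0, -1], [-1.4, -0.1, 0, 0, 0, -2.5], [-2.1, -0.1, 0, 0, 0, -4], [-2.9, -0.2, 0, 0, 0, -8], [-3.7, -0.2, 0, 0, 0, -12], [-4.5, -0.2, 0, 0, 0, -16], [-5.3, 0, 0, 0, 0, -20], [-6.2, 0.1, 0, 0, 0, -24], [-6.2, 0.1, 0, 0, 0, -24]]]}}

```text
t: 4.65
eef_pos: [0.5234, 0.1973, 0.0505]
tool_rot: [2.735, 1.545, -0.002]
wrist_force: [0.6, -0.4, -0.3]
finger_gap: -0.0
gripper_force: 0.0
```

Run:
```python
from h import *
import cv2
st=readout.state();c=cur();print(np.round(c,4),st["t"],st["wrist_force"])
im=imaging.read_camera("top");cv2.imwrite("pics/t2.png",cv2.resize(im[150:270,200:360,::-1],None,fx=4,fy=4,interpolation=cv2.INTER_CUBIC))
rows([push(t,d=.022) for t in np.arange(2.6,2.951,.07)],c)
```

```text
[0.5234 0.1973 0.0505 1.0286] 4.65 [ 0.64352079 -0.35805717 -0.33968277]
[np.float64(0.03), np.float64(0.09), np.float64(0.05), 0, 0, np.float64(-0.0)]
[np.float64(-0.78), np.float64(-0.04), np.float64(0.05), 0, 0, np.float64(-4.0)]
[np.float64(-1.6), np.float64(-0.11), np.float64(0.05), 0, 0, np.float64(-8.1)]
[np.float64(-2.41), np.float64(-0.12), np.float64(0.05), 0, 0, np.float64(-12.1)]
[np.float64(-3.23), np.float64(-0.07), np.float64(0.05), 0, 0, np.float64(-16.1)]
[np.float64(-4.05), np.float64(0.03), np.float64(0.05), 0, 0, np.float64(-20.1)]
```

View pics/t2.png

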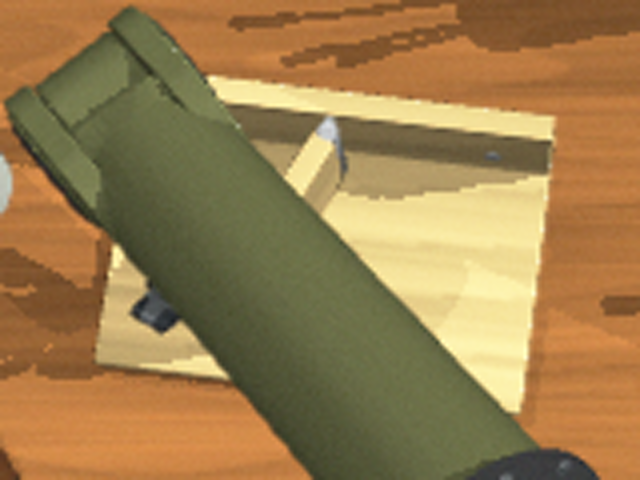

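The top crop shows the leg turned out, its hinge end at (325,130) pointing to (300,185). The arm covers the rest. I continue, slower near the stop.

Call:
{"fn": "carry_out", "kwargs": {"steps": [[[-0.4, 0, 0, 0, 0, -2], [-0.8, 0, 0, 0, 0, -4], [-1.2, -0.1, 0, 0, 0, -6], [-1.6, -0.1, 0, 0, 0, -8], [-2, -0.1, 0, 0, 0, -10], [-2.4, -0.1, 0, 0, 0, -12], [-2.6, -0.1, 0, 0, 0, -13]]]}}

```text
t: 5.58
eef_pos: [0.5097, 0.177, 0.0507]
tool_rot: [-2.541, -1.846, -0.001]
wrist_force: [0.3, 2.0, 0.6]
finger_gap: -0.001
gripper_force: 0.0
```

Run:
```python
from h import *
c=cur();print(np.round(c,4))
rows([push(t,d=.022) for t in np.arange(2.83,3.1,.035)],c)
```

```text
[0.5097 0.177  0.0507 1.2563]
[np.float64(-0.2), np.float64(-0.03), np.float64(0.07), 0, 0, np.float64(-0.2)]
[np.float64(-0.6), np.float64(-0.1), np.float64(0.07), 0, 0, np.float64(-2.2)]
[np.float64(-1.01), np.float64(-0.15), np.float64(0.07), 0, 0, np.float64(-4.2)]
[np.float64(-1.41), np.float64(-0.19), np.float64(0.07), 0, 0, np.float64(-6.2)]
[np.float64(-1.82), np.float64(-0.22), np.float64(0.07), 0, 0, np.float64(-8.2)]
[np.float64(-2.23), np.float64(-0.23), np.float64(0.07), 0, 0, np.float64(-10.2)]
[np.float64(-2.64), np.float64(-0.23), np.float64(0.07), 0, 0, np.float64(-12.2)]
[np.float64(-3.05), np.float64(-0.21), np.float64(0.07), 0, 0, np.float64(-14.2)]
```

Call:
{"fn": "carry_out", "kwargs": {"steps": [[[-0.2, 0, 0, 0, 0, -1], [-0.4, -0.1, 0, 0, 0, -2], [-0.6, -0.1, 0, 0, 0, -3], [-0.8, -0.1, 0, 0, 0, -4]]]}}

```text
t: 6.08
eef_pos: [0.5061, 0.169, 0.0506]
tool_rot: [-2.475, -1.935, 0.0]
wrist_force: [0.2, 2.0, 1.4]
finger_gap: 0.002
gripper_force: 0.0
```

Call:
{"fn": "carry_out", "kwargs": {"steps": [[[-0.1, 0, 0, 0, 0, -0.5], [-0.2, 0, 0, 0, 0, -1]]]}}

```text
t: 6.32
eef_pos: [0.5057, 0.167, 0.0505]
tool_rot: [-2.459, -1.955, 0.0]
wrist_force: [-0.2, 2.1, 0.8]
finger_gap: 0.004
gripper_force: 0.0
```

Call:
{"fn": "carry_out", "kwargs": {"steps": [[[-0.1, 0, 0, 0, 0, -0.5], [-0.2, 0, 0, 0, 0, -1]]]}}

```text
t: 6.58
eef_pos: [0.5053, 0.1651, 0.0505]
tool_rot: [-2.442, -1.977, 0.0]
wrist_force: [-0.3, 3.0, -0.1]
finger_gap: 0.004
gripper_force: 0.0
```

Run:
```python
from h import *
import cv2
st=readout.state();c=cur();print(np.round(c,4),st["wrist_force"],st["t"])
W=cam("wrist",st);im=imaging.read_camera("wrist");cv2.imwrite("pics/w2.png",im[:,:,::-1])
print(proj(W,[[.491,.1215,.045],[*HX,.1]]))
```

```text
[0.5053 0.1651 0.0505 1.3613] [-0.26726019  2.96677186 -0.12909489] 6.575
[[306.37115711 414.39093832]
 [715.79963078 488.44522533]]
```

View pics/w2.png

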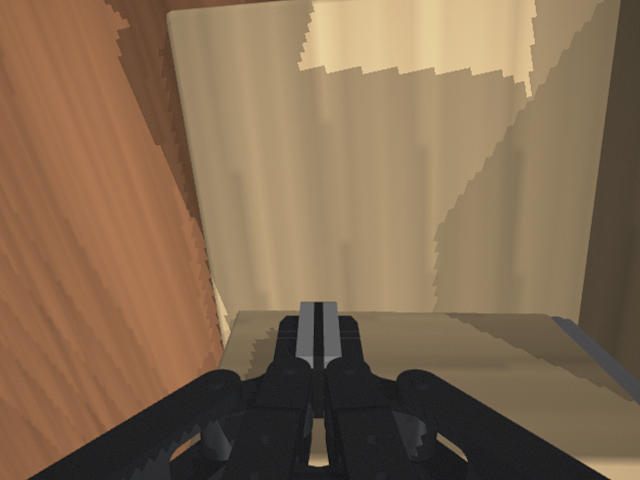

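The wrist view shows the finger (318,305) on the leg's board-side face, about 35 mm from its free edge (235,315), well within the push zone. The ball is hidden behind the leg. I advance in small steps and watch the force.

Call:
{"fn": "carry_out", "kwargs": {"steps": [[[-0.1, 0, 0, 0, 0, -0.5], [-0.15, 0, 0, 0, 0, -0.7]]]}}

```text
t: 6.88
eef_pos: [0.505, 0.1636, 0.0505]
tool_rot: [2.43, 1.991, -0.0]
wrist_force: [0.4, 1.3, 1.0]
finger_gap: 0.004
gripper_force: 0.0
```

Call:
{"fn": "carry_out", "kwargs": {"steps": [[[-0.1, 0, 0, 0, 0, -0.5], [-0.15, 0, 0, 0, 0, -0.7]]]}}

```text
t: 7.12
eef_pos: [0.5047, 0.1621, 0.0505]
tool_rot: [2.417, 2.006, -0.0]
wrist_force: [-0.3, 1.6, 0.2]
finger_gap: 0.001
gripper_force: 0.0
```

Call:
{"fn": "carry_out", "kwargs": {"steps": [[[-0.1, 0, 0, 0, 0, -0.5], [-0.15, 0, 0, 0, 0, -0.7]]]}}

```text
t: 7.38
eef_pos: [0.5045, 0.1606, 0.0505]
tool_rot: [2.405, 2.021, -0.0]
wrist_force: [-0.4, 1.6, -0.1]
finger_gap: -0.0
gripper_force: 0.0
```

Call:
{"fn": "carry_out", "kwargs": {"steps": [[[-0.1, 0, 0, 0, 0, -0.5]]]}}

```text
t: 7.5
eef_pos: [0.5043, 0.1597, 0.0506]
tool_rot: [2.396, 2.032, -0.0]
wrist_force: [-0.8, 1.4, 0.9]
finger_gap: -0.002
gripper_force: 0.0
```

Call:
{"fn": "carry_out", "kwargs": {"steps": [[[-0.1, 0, 0, 0, 0, -0.5]]]}}

```text
t: 7.62
eef_pos: [0.5041, 0.1587, 0.0506]
tool_rot: [2.387, 2.042, -0.0]
wrist_force: [-0.0, 1.6, 0.5]
finger_gap: -0.005
gripper_force: 0.0
```

Call:
{"fn": "carry_out", "kwargs": {"steps": [[[-0.1, 0, 0, 0, 0, -0.5]]]}}

```text
t: 7.75
eef_pos: [0.504, 0.1576, 0.0505]
tool_rot: [2.378, 2.053, -0.0]
wrist_force: [-0.0, 1.9, 0.2]
finger_gap: -0.0
gripper_force: 0.0
```

Call:
{"fn": "carry_out", "kwargs": {"steps": [[[-0.1, 0, 0, 0, 0, -0.5]]]}}

```text
t: 7.88
eef_pos: [0.5039, 0.1575, 0.0506]
tool_rot: [-2.369, -2.063, -0.002]
wrist_force: [-0.6, 5.3, -0.7]
finger_gap: -0.001
gripper_force: 0.0
```

Call:
{"fn": "carry_out", "kwargs": {"steps": [[[0, 0, 0, 0, 0, 0]]]}}

```text
t: 8.0
eef_pos: [0.5039, 0.1574, 0.0506]
tool_rot: [-2.369, -2.063, -0.001]
wrist_force: [-0.1, 3.7, -0.5]
finger_gap: 0.001
gripper_force: 0.0
```

Call:
{"fn": "carry_out", "kwargs": {"steps": [[[-0.05, 0, 0, 0, 0, 0], [-0.05, 0, 0, 0, 0, 0]]]}}

```text
t: 8.25
eef_pos: [0.5038, 0.1574, 0.0507]
tool_rot: [-2.369, -2.063, -0.002]
wrist_force: [0.5, 5.0, -1.4]
finger_gap: -0.004
gripper_force: 0.0
```

Call:
{"fn": "carry_out", "kwargs": {"steps": [[[-0.05, 0, 0, 0, 0, 0], [-0.1, 0, 0, 0, 0, 0], [-0.1, 0, 0, 0, 0, 0]]]}}

```text
t: 8.62
eef_pos: [0.5038, 0.1573, 0.0508]
tool_rot: [-2.368, -2.063, -0.004]
wrist_force: [0.9, 6.9, -1.4]
finger_gap: 0.003
gripper_force: 0.0
```

Call:
{"fn": "carry_out", "kwargs": {"steps": [[[-0.05, 0, 0, 0, 0, 0], [-0.1, 0, 0, 0, 0, 0], [-0.1, 0, 0, 0, 0, 0]]]}}

```text
t: 9.0
eef_pos: [0.5038, 0.1572, 0.0508]
tool_rot: [-2.367, -2.063, -0.007]
wrist_force: [1.9, 9.4, -2.9]
finger_gap: -0.001
gripper_force: 0.0
```

Firm seat (about 9 N at the finger, so about 7.5 N at the stop). I back off straight, then rise.

Call:
{"fn": "carry_out", "kwargs": {"steps": [[[0.3, 0, 0, 0, 0, 0], [1, 0, 0, 0, 0, 0], [2.5, 0, 0, 0, 0, 0], [3.5, 0, 0, 0, 0, 0], [3.5, 0, -6, 0, 0, 0], [3.5, 0, -12, 0, 0, 0], [3.5, 0, -18, 0, 0, 0], [3.5, 0, -18, 0, 0, 0]]]}}

```text
t: 10.0
eef_pos: [0.5109, 0.1911, 0.2356]
tool_rot: [2.366, 2.06, 0.012]
wrist_force: [0.8, 0.0, -1.5]
finger_gap: -0.002
gripper_force: 0.0
```

Run:
```python
from h import *
c=cur();print(np.round(c,4),readout.state()["wrist_force"])
rows([(.537,-.261,.23,1.712)],c)
```

```text
[0.5109 0.1911 0.2356 1.4329] [ 0.7880352   0.04836482 -1.47691984]
[np.float64(-44.42), np.float64(8.8), np.float64(0.56), 0, 0, np.float64(-16.0)]
```

Call:
{"fn": "carry_out", "kwargs": {"steps": [[[-44.4, 8.8, 0.5, 0, 0, -16], [-44.4, 8.8, 0.5, 0, 0, -16], [-44.4, 8.8, 0.5, 0, 0, -16], [-44.4, 8.8, 0.5, 0, 0, -16], [-44.4, 8.8, 0.5, 0, 0, -16], [-44.4, 8.8, 0.5, 0, 0, -16], [-44.4, 8.8, 0.5, 0, 0, -16], [-44.4, 8.8, 0.5, 0, 0, -16], [-44.4, 8.8, 0.5, 0, 0, -16], [-44.4, 8.8, 0.5, 0, 0, -16]]], "gripper": 0.6}}

```text
t: 11.25
eef_pos: [0.5348, -0.26, 0.2253]
tool_rot: [-2.055, -2.375, -0.001]
wrist_force: [0.1, 0.8, -0.7]
finger_gap: 0.601
gripper_force: 0.0
```

Run:
```python
from h import *
import cv2
st=readout.state();c=cur();print(np.round(c,4),st["wrist_force"],st["t"])
W=cam("wrist",st);im=imaging.read_camera("wrist");a=im[:,:,::-1]
top=imaging.read_camera("top")[:,:,::-1]
crop=cv2.resize(top[160:260,212:352],None,fx=4,fy=4,interpolation=cv2.INTER_CUBIC)
cv2.imwrite("pics/w3.png",cv2.resize(a,(420,315)));cv2.imwrite("pics/t3.png",crop)
cv2.imwrite("pics/c3.png",np.vstack([cv2.resize(a,(560,420))[:,:],crop[:180+0]]) if 0 else a)
h=np.zeros((480,800,3),np.uint8);h[:300,:400]=cv2.resize(a,(400,300));h[:400*400//560,400:]=cv2.resize(crop,(400,400*400//560))
t=[.5372,-.2606,.1416];e=np.array([-np.sin(t[2]),np.cos(t[2])])
print(proj(W,[[*(np.array(t[:2])+s*e*.08),.078] for s in(-1,0,1)]))
```

```text
[ 0.5348 -0.26    0.2253  1.715 ] [ 0.13661945  0.7654357  -0.65822553] 11.25
[[320.50883848 319.95502991]
 [321.08721356 219.47727413]
 [321.77289406 100.35796822]]
```

View pics/c3.png

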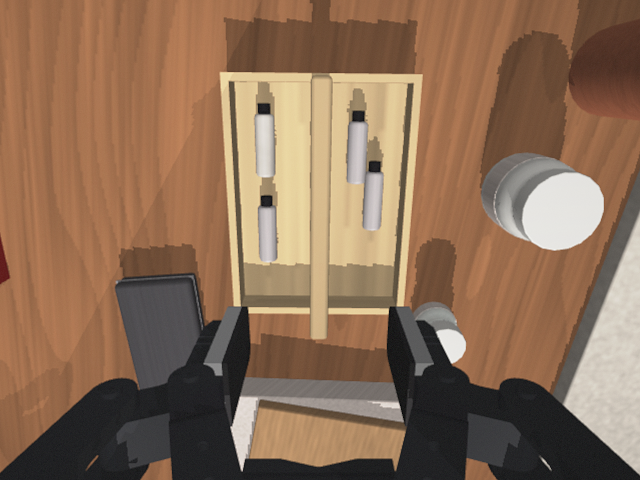

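View pics/t3.png

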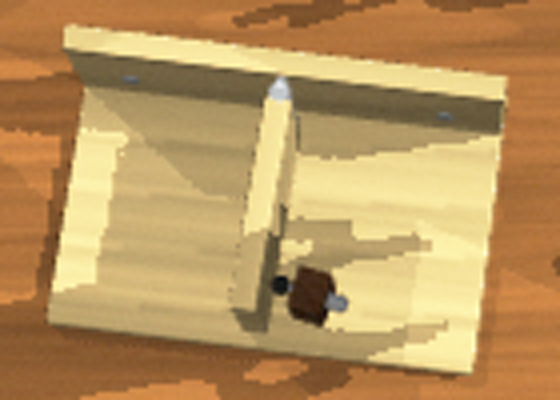

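The wrist view shows the tray with its bar running from (320,75) to (319,338) and its rim at (222,73), (421,73), (407,312), (232,313). The top crop shows the leg from hinge (280,90) to tip (243,307), touching the ball (281,285).

Run:
```python
from h import *
st=readout.state();W=cam("wrist",st);T=cam("top")
tray=[(W,np.array(a),l) for a,l in [((222,73),(-.075,.1,.03)),((421,73),(.075,.1,.03)),((407,312),(.075,-.1,.03)),((232,313),(-.075,-.1,.03)),((320,75),(0,.1,.078)),((319,338),(0,-.1,.078))]]
p,r=fit(tray,[.53,-.26,.14]);print(p.round(4),r.round(1).tolist())
print("bar pts",[ray(W,a,.078).round(4) for a in((320,75),(319,338))])
t=lambda u,v:(212+(u-1.5)/4,160+(v-1.5)/4)
a=ray(T,t(280,90),.1);b=ray(T,t(245,307),.1);print("leg",a,b,np.arctan2(*(b-a)[1::-1]),np.linalg.norm(b-a))
c=cur();rows([(*p[:2],.1,p[2]+np.pi/2),(*p[:2],.05,p[2]+np.pi/2)],c)
```

```text
[ 0.5366 -0.2624  0.1436] [[-3.6, -0.5], [0.5, -0.1], [-3.4, 1.8], [2.8, 0.5], [0.2, -5.5], [0.3, 5.8]]
bar pts [array([ 0.5226, -0.1667,  0.078 ]), array([ 0.5499, -0.3563,  0.078 ])]
leg [0.61042925 0.11989985 0.1       ] [0.46264293 0.14143298 0.1       ] 2.9969063427693268 0.149346824915395
[np.float64(-0.26), np.float64(0.14), np.float64(12.58), 0, 0, np.float64(0.1)]
[np.float64(-0.26), np.float64(0.14), np.float64(17.58), 0, 0, np.float64(0.1)]
```

Call:
{"fn": "carry_out", "kwargs": {"steps": [[[-0.2, 0.1, 5, 0, 0, 0], [-0.2, 0.1, 10, 0, 0, 0], [-0.2, 0.1, 13, 0, 0, 0], [-0.2, 0.1, 15, 0, 0, 0], [-0.2, 0.1, 16.5, 0, 0, 0], [-0.2, 0.1, 17.5, 0, 0, 0], [-0.2, 0.1, 17.5, 0, 0, 0], [-0.2, 0.1, 17.5, 0, 0, 0]]]}}

```text
t: 12.35
eef_pos: [0.5361, -0.2651, 0.0515]
tool_rot: [2.059, 2.371, 0.0]
wrist_force: [0.0, -0.2, 0.4]
finger_gap: 0.604
gripper_force: 0.0
```

Call:
{"fn": "carry_out", "kwargs": {"steps": [[[0, 0, 0, 0, 0, 0], [0, 0, 0, 0, 0, 0], [0, 0, 0, 0, 0, 0], [0, 0, 0, 0, 0, 0], [0, 0, 0, 0, 0, 0], [0, 0, 0, 0, 0, 0], [0, 0, 0, 0, 0, 0], [0, 0, 0, 0, 0, 0]]], "gripper": 0.05, "grip_force": 60}}

```text
t: 13.35
eef_pos: [0.5359, -0.265, 0.0512]
tool_rot: [2.059, 2.371, -0.0]
wrist_force: [-1.2, 0.3, 5.3]
finger_gap: 0.148
gripper_force: 59.8
```

Call:
{"fn": "carry_out", "kwargs": {"steps": [[[0, 0, -0.5, 0, 0, 0], [0, 0, -1.5, 0, 0, 0], [0, 0, -4, 0, 0, 0], [0, 0, -8, 0, 0, 0], [0, 0, -12, 0, 0, 0], [0, 0, -15, 0, 0, 0], [0, 0, -15, 0, 0, 0], [0, 0, -15, 0, 0, 0]]]}}

```text
t: 14.35
eef_pos: [0.5344, -0.2645, 0.1989]
tool_rot: [-2.058, -2.37, 0.001]
wrist_force: [0.6, -0.0, -4.4]
finger_gap: 0.152
gripper_force: 58.8
```

Run:
```python
from h import *
st=readout.state();c=cur();print(np.round(c,4),st["wrist_force"],st["ft_torque"],st["finger_gap"])
# place: tray centre at rest-frame x=-0.05 along leg; yaw -0.118
H=np.array([.6105,.119]); th=2.997; yaw=-.118; u=np.array([np.cos(th),np.sin(th)])
ctr=H+.052*u; ex=np.array([np.cos(yaw),np.sin(yaw)]); ey=np.array([-ex[1],ex[0]])
print(ctr, "board side edge rest x", (ctr+.075*ex-H)@ex)
g=ctr-.0025*ey   # grasp offset
rows([(*g,.202,yaw+np.pi/2),(*g,.16,yaw+np.pi/2)],c)
```

```text
[ 0.5344 -0.2645  0.1989  1.7115] [ 0.55610642 -0.0226125  -4.38730537] [-0.04087979  0.0223362   0.03182526] 0.1524801237528539
[0.55904264 0.12649265] board side edge rest x 0.02301838531634948
[np.float64(38.13), np.float64(7.86), np.float64(-0.31), 0, 0, np.float64(14.8)]
[np.float64(38.13), np.float64(7.86), np.float64(3.89), 0, 0, np.float64(14.8)]
```

Call:
{"fn": "carry_out", "kwargs": {"steps": [[[2, 0.5, -0.3, 0, 0, 1], [6, 1.4, -0.3, 0, 0, 3], [11, 2.5, -0.3, 0, 0, 5], [16, 3.6, -0.3, 0, 0, 7], [21, 4.7, -0.3, 0, 0, 9], [26, 5.8, -0.3, 0, 0, 11], [31, 6.9, -0.3, 0, 0, 13], [35, 7.8, -0.3, 0, 0, 14], [37.2, 8.2, -0.3, 0, 0, 14.8], [38, 8.4, -0.3, 0, 0, 14.8]]]}}

```text
t: 15.6
eef_pos: [0.5639, 0.1249, 0.2017]
tool_rot: [-2.343, -2.089, 0.004]
wrist_force: [0.3, -1.3, -3.9]
finger_gap: 0.153
gripper_force: 58.8
```

Call:
{"fn": "carry_out", "kwargs": {"steps": [[[0, 0, 0, 0, 0, 0], [0, 0, 0, 0, 0, 0], [0, 0, 0, 0, 0, 0], [0, 0, 0, 0, 0, 0]]]}}

```text
t: 16.1
eef_pos: [0.5655, 0.1224, 0.2036]
tool_rot: [2.349, 2.085, -0.0]
wrist_force: [-0.7, -0.4, -4.0]
finger_gap: 0.15
gripper_force: 58.8
```

Run:
```python
from h import *
import cv2
st=readout.state();c=cur();print(np.round(c,4),st["wrist_force"],st["ft_torque"],R.from_rotvec(st["tool_rot"]).as_matrix()[:,2])
cv2.imwrite("pics/s4.png",cv2.resize(imaging.read_camera("scene")[100:380,260:640,::-1],None,fx=2,fy=2,interpolation=cv2.INTER_CUBIC))
yaw=-.118;ex=np.array([np.cos(yaw),np.sin(yaw)]);ey=np.array([-ex[1],ex[0]])
d=c[:2]-np.array([.6105,.119])+.0025*ey; print("tray centre rest frame",d@ex,d@ey)
```

```text
[0.5655 0.1224 0.2036 1.4519] [-0.68333148 -0.35000173 -4.04378067] [-0.04669015 -0.00640003 -0.00723998] [ 1.05832967e-04 -3.91982856e-04 -9.99999918e-01]
tray centre rest frame -0.045106330206425155 0.0005511920215663076
```

Call:
{"fn": "carry_out", "kwargs": {"steps": [[[0, 0, 1, 0, 0, 0], [0, 0, 2, 0, 0, 0], [0, 0, 2.8, 0, 0, 0], [0, 0, 3.4, 0, 0, 0], [0, 0, 3.8, 0, 0, 0], [0, 0, 4, 0, 0, 0], [0, 0, 4.1, 0, 0, 0], [0, 0, 4.2, 0, 0, 0]]]}}

```text
t: 17.15
eef_pos: [0.5655, 0.1233, 0.1617]
tool_rot: [2.348, 2.087, 0.001]
wrist_force: [-1.0, 0.2, -3.5]
finger_gap: 0.154
gripper_force: 58.8
```

Call:
{"fn": "carry_out", "kwargs": {"steps": [[[0, 0, 0.1, 0, 0, 0], [0, 0, 0.2, 0, 0, 0], [0, 0, 0.3, 0, 0, 0], [0, 0, 0.4, 0, 0, 0], [0, 0, 0.5, 0, 0, 0], [0, 0, 0.6, 0, 0, 0]]]}}

```text
t: 17.9
eef_pos: [0.5653, 0.1232, 0.1555]
tool_rot: [2.348, 2.087, -0.0]
wrist_force: [-0.2, 0.2, -4.5]
finger_gap: 0.151
gripper_force: 58.8
```

Call:
{"fn": "carry_out", "kwargs": {"steps": [[[0, 0, 0.1, 0, 0, 0], [0, 0, 0.2, 0, 0, 0], [0, 0, 0.3, 0, 0, 0]]]}}

```text
t: 18.27
eef_pos: [0.5653, 0.1232, 0.1525]
tool_rot: [2.348, 2.087, -0.0]
wrist_force: [-0.2, -0.1, -4.0]
finger_gap: 0.15
gripper_force: 58.8
```

Call:
{"fn": "carry_out", "kwargs": {"steps": [[[0, 0, 0.05, 0, 0, 0], [0, 0, 0.1, 0, 0, 0]]]}}

```text
t: 18.52
eef_pos: [0.5653, 0.1232, 0.1515]
tool_rot: [2.348, 2.087, -0.0]
wrist_force: [0.3, 0.2, -3.7]
finger_gap: 0.153
gripper_force: 58.8
```

Call:
{"fn": "carry_out", "kwargs": {"steps": [[[0, 0, 0.05, 0, 0, 0], [0, 0, 0.1, 0, 0, 0]]]}}

```text
t: 18.77
eef_pos: [0.5653, 0.1232, 0.1513]
tool_rot: [2.348, 2.087, -0.0]
wrist_force: [-2.2, -0.9, 3.7]
finger_gap: 0.148
gripper_force: 59.8
```

Touchdown at 0.1513. I ease the pressure a little and open.

Call:
{"fn": "carry_out", "kwargs": {"steps": [[[0, 0, -0.05, 0, 0, 0], [0, 0, -0.05, 0, 0, 0]]]}}

```text
t: 19.02
eef_pos: [0.5654, 0.1233, 0.1513]
tool_rot: [2.348, 2.087, 0.0]
wrist_force: [-1.8, -0.2, 0.6]
finger_gap: 0.153
gripper_force: 59.4
```

Call:
{"fn": "carry_out", "kwargs": {"steps": [[[0, 0, 0, 0, 0, 0], [0, 0, 0, 0, 0, 0], [0, 0, 0, 0, 0, 0], [0, 0, 0, 0, 0, 0], [0, 0, 0, 0, 0, 0]]], "gripper": 0.55, "grip_force": 20}}

```text
t: 19.65
eef_pos: [0.5654, 0.1232, 0.1511]
tool_rot: [2.348, 2.087, 0.0]
wrist_force: [0.1, -0.4, -0.5]
finger_gap: 0.548
gripper_force: 0.0
```

Call:
{"fn": "carry_out", "kwargs": {"steps": [[[0, 0, -1, 0, 0, 0], [0, 0, -3, 0, 0, 0], [0, 0, -6, 0, 0, 0], [0, 0, -10, 0, 0, 0], [-6, 0, -12, 0, 0, 0], [-12, 0, -12, 0, 0, 0], [-18, 0, -12, 0, 0, 0], [-23, 0, -12, 0, 0, 0], [-23, 0, -12, 0, 0, 0]]]}}

```text
t: 20.78
eef_pos: [0.5378, -0.1111, 0.2723]
tool_rot: [2.356, 2.075, -0.002]
wrist_force: [-0.4, -0.2, 0.2]
finger_gap: 0.549
gripper_force: 0.0
```

Run:
```python
from h import *
import cv2
st=readout.state();print(np.round(cur(),4),st["t"],st["wrist_force"])
a=imaging.read_camera("scene")[150:400,240:560,::-1];b=imaging.read_camera("top")[140:270,200:360,::-1]
o=np.zeros((590,600,3),np.uint8);o[:300,:384]=cv2.resize(a,(384,300),interpolation=cv2.INTER_CUBIC);o[300:586,:352]=cv2.resize(b,(352,286),interpolation=cv2.INTER_CUBIC)
cv2.imwrite("pics/fin.png",o)
```

```text
[ 0.5378 -0.1111  0.2723  1.444 ] 20.775 [-0.44935916 -0.19380201  0.21157603]
```

View pics/fin.png

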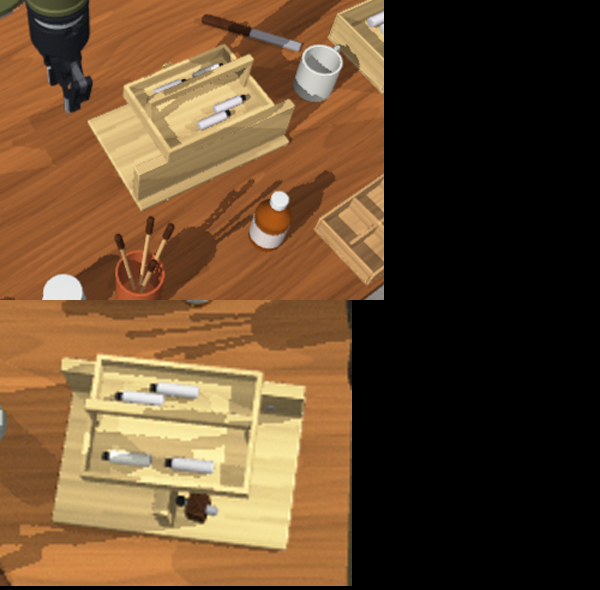

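The final view shows the tray lying level on the board and leg, about (170,425) in the lower picture. The leg tip (165,507) still stands by the ball (180,500), the bystanders are unmoved and the arm is clear.

```bash
python3 -c "
from bench import order
print(order.close_job())"
```

```text
the job is handed in; nothing more can be done
None
```

I pushed the leg against its stop with an estimated 7.5 N (about 9 N measured at the finger), set the tray level on the leg and back board, left everything else untouched, and handed the job in at about 21 s.

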